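# Scan the maroon polish tin at the ball stitching bench

### The arm

A 6-joint arm with a two-finger parallel gripper is mounted at the origin on the work surface. World frame = base frame: x ahead of the robot, y to its left, z up, the work surface at z = 0. Lengths are in m, angles in rad, forces in N, time in s.
With the tool pointing down it reaches from about 0.225 to 0.875 m from the base axis. Payload 3.4 kg.
Tool frame: the origin (TCP) lies midway between the tips of the shut fingers; the grasp point (between the pads) lies 19 mm behind it; z points along the fingers, y is the line along which they close (so a half turn about z gives the same grasp; the last joint's range is limited). The gripper opens to 85 mm and grips with 20 to 120 N. Pads are 22 mm wide; open, the fingers measure 114 mm over their backs; the gripper's body (76 mm by 85 mm) begins 54 mm behind the grasp point. The pads swing forward as they close: fully open they stand 13 mm farther back than shut.
Start: joints at [-1.234, 0.276, 1.505, -0, 1.361, -0.121], TCP at [0.254, -0.516, 0.197] pointing down, gripper open.
Joint ranges: [-2.89, 2.89], [-0.75, 2.08], [0.22, 2.7], [-1.18, 4.32], [0.11, 2.71], [-2.7, 2.7]. Speed limits (rad/s): [2.57, 2.57, 3.14, 3.14, 3.14, 3.14].

### API

Orientations are given as [roll, pitch, yaw] about the fixed x, y, z axes, in that order (R = Rz(yaw) Ry(pitch) Rx(roll)).
In Python, from station import arm, optics, order gives the robot as it stands.
- The arm moves only by the shell command python3 -m inch 'ROWS' [OPENING] [FORCE]. ROWS is JSON, a list of rows, each a list of 6 numbers: the shift along the tool's x, y, z scaled (see below), then the turn, a rotation vector about the tool's x, y, z scaled (see below). In form: [[x, y, z, wx, wy, wz], ...]. A call has 1 to 12 rows; each row is the pose to reach, as a shift and turn from the pose commanded when the call began, along the tool's axes at that moment, turning the shorter way round; what a row does not reach only later rows make up. The controller multiplies each number of a shift by 0.25 m and each number of a turn by 2 pi rad. A row lasts 1/10 s, in which the tool goes at most 50 mm and 8.59 degrees, less where a joint would pass 70% of its speed; a pose out of reach is approached as far as the arm can. A call with a number of a shift or a turn outside -1 to 1 is refused whole. A call with a gripper value outside its range is refused whole. OPENING is the opening, from -1 (shut) to 1 (fully open), set as the call begins (- or left out, the last holds). The fingers move at their own pace and stop on an object; FORCE is the grip in N (left out, the last holds). Time passes only in rows, so rows that repeat a pose let the fingers close. It gives the time, the measured TCP pose, the force, the opening and the grip force at its end, in the units of the state.
- arm.state(): the state, without advancing time (a new reading comes with each control period).
- optics.camera(name): name is "scene" or "top"; returns a dict with "frame" (420x560x3 uint8, blue, green, red), "fovy" (degrees; the focal length in pixels is half the picture's height over the tangent of half this angle, whatever the lens; pixels are square), "cx", "cy" (the principal point, pixels), "camera_from_world" (4x4, takes a point from world to camera coordinates). Camera axes: x right, y up, looking along -z (the intrinsics and any distortion apply to the point x, -y, -z); pixel columns grow to the right and rows downward; lengths in m; the calibration is good to about 2 mm. A picture is of the moment at which its call begins. There is no depth.
- order.sign_off(): hands the job in; it is judged then, once.
The state is a dict: "t": time; "joint_positions": joint angles; "joint_velocities": joint speeds; "effort": joint torques, N m; "ee_pos": TCP position; "ee_rot": TCP orientation; "ft_force": force on the tool from outside, world axes, zero at the start; "moment": the same for the moment, N m; "grip_width": finger opening in m; "grip_force": force on a finger pad.
Only numpy, scipy, OpenCV 4.12 (cv2) and the standard library are available. Lean on these libraries where they do the work, as an engineer would, in place of code of your own. Each camera call takes 0.05 s, during which the arm holds its last target. There are 200 camera calls.

### The job

Take the maroon polish tin out of the galvanised bin and stand it upright in the middle of the scanner's pad, turned so that its striped code patch squarely faces the red scanner window. Let go of it, then press the green scan button on top of the scanner fully down and release it, leaving the tin as it stands. Leave the other tins, the anvil and the brass guide where they are.

Things in the scene. Friction and masses are not known exactly. Their poses are not given: they have to be found in the camera images.
- polish_tin: Maroon closed tin, 56 mm diameter, 130 mm tall, 0.35 kg, upright in one of the three bin compartments, underside at z = -60 mm, so its upper 70 mm stand above the worktop. White patch with black bars (36 x 55 mm) on its side; a white stripe on the flat lid runs from the middle to the rim on the patch side. Origin: centre of underside; z up, x out through the middle of the patch.
- polish_mark (a point): Middle of the code patch on the maroon tin's side, 28 mm from its axis (along the tin's x) and 60 mm above its underside.
- green_tin: A green tin canister like the maroon one (56 mm diameter, 130 mm tall, same patch and stripe), standing in another compartment of the bin; a bystander. Origin: centre of its underside, z up, x towards its patch.
- yellow_tin: A yellow tin canister like the maroon one (56 mm diameter, 130 mm tall, same patch and stripe), standing in another compartment of the bin; a bystander. Origin: centre of its underside, z up, x towards its patch.
- bin: Galvanised steel tilting bin, fixed level, hanging under the far edge of the worktop; three compartments side by side along y, each about 124 mm (y) by 104 mm (x) inside, 126 mm apart from centre to centre. Walls 4 mm, rim at z = -9 mm, inner floor at z = -60 mm. Origin: centre of its underside, z up.
- scanner: Scanner, fixed to the worktop: a grey square pad (86 mm, 4 mm thick, white circle of 76 mm) in front of a blue block 80 mm deep, 90 mm wide and 75 mm tall. Origin: on the worktop under the middle of the pad; x points from the pad to the block and its window, z up. The block's face is 75 mm from the origin.
- scanner_pad (a point): Middle of the pad's top surface, 4 mm above the worktop; axes as scanner.
- scanner_window (a point): Middle of the red window in the block's face, 75 mm from the pad's middle and 42 mm above the worktop.
- scan_button (a joint): Travel of the green push button: 0 when out, 0.006 m when fully down; a spring brings it back, about 5 N to press it down.
- scan_button_top (a point): Middle of the top face of the green button (30 mm diameter) on top of the scanner block, 118 mm from the pad's middle; pressed straight down.
- anvil: Small iron anvil block, 100 x 50 x 60 mm, a bystander on the worktop. Origin: centre of its underside.
- seam_guide: Brass thimble-shaped seam guide, 42 mm diameter, 62 mm tall, a bystander on the worktop. Origin: centre of its underside.
There are look-alikes about, which are no part of the job. Of the things that look like the scanner, take the one that is farthest to the robot's right at the start.

How it is judged:
By the outcome, as a careful person would: the job done as asked, in the order asked, and still so for the second after the job is handed in, with the robot touching nothing.
It also fails if it takes over 48 s, if anything falls off the work surface, if the arm or the gripper's body presses on something with over 40 N, if the wrist force passes 120 N, or if a joint passes its speed limit or range.

## Working session

There is one attempt and no reset: what is moved stays moved. The work goes in short steps, Python scripts to look and compute and a shell command to move; the robot and the scene stay as the last step left them, time stands still between calls to the robot, and variables do not carry over. Pictures are saved under pics/ and viewed, at most 12 in all, crops included, and the job is handed in when it is done.

```bash
ls; mkdir -p pics; python3 - <<'E'
from station import arm, optics, order
import cv2, numpy as np
for n in("scene","top"):
    c=optics.camera(n); cv2.imwrite(f"pics/{n}0.png",c["frame"])
    print(n,{k:(v if k!="camera_from_world" else np.round(v,4).tolist()) for k,v in c.items() if k!="frame"})
s=arm.state(); print(s)
E
```

```text
pics
scene {'fovy': 53.972207526127335, 'cx': 284.5650890967756, 'cy': 208.63797739748563, 'camera_from_world': [[0.6029, 0.7977, 0.0175, -0.3753], [-0.4817, 0.3464, 0.8049, 0.1515], [0.636, -0.4937, 0.5931, -1.1916], [0.0, 0.0, 0.0, 1.0]]}
top {'fovy': 53.2096562590545, 'cx': 278.1457289127785, 'cy': 208.47183954752109, 'camera_from_world': [[0.015, -0.9999, 0.0008, 0.0855], [0.9968, 0.015, 0.0789, -0.4724], [-0.0789, -0.0004, 0.9969, -1.0283], [0.0, 0.0, 0.0, 1.0]]}
{'t': 0.1, 'joint_positions': array([-1.23399351e+00,  2.76509420e-01,  1.50598462e+00,  2.07922679e-05,
        1.36072105e+00, -1.21014529e-01]), 'joint_velocities': array([-0.00107755, -0.00309113, -0.00213019, -0.00068324,  0.00044193,
        0.0005395 ]), 'effort': array([-4.27520206e-05, -4.17701197e+01, -2.46405923e+01, -2.16701242e-04,
        5.78416366e-03, -4.79984436e-06]), 'ee_pos': array([ 0.25396591, -0.51529144,  0.19634774]), 'ee_rot': array([-3.13998454e+00, -2.16037891e-04,  4.57812822e-01]), 'ft_force': array([-0.34459071, -1.06367887, -0.39845596]), 'moment': array([-0.02823074, -0.03232831, -0.01152766]), 'grip_force': 0.0, 'grip_width': 0.08550999053706129}
```

View pics/scene0.png

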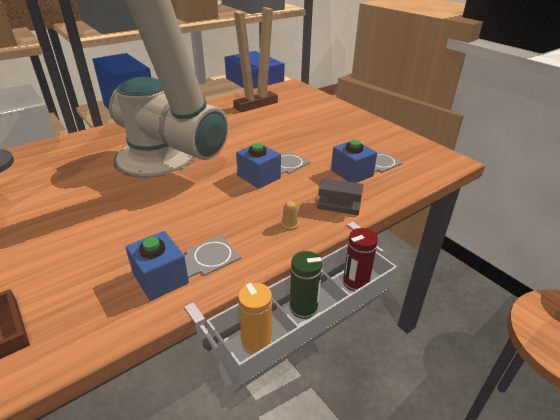

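View pics/top0.png

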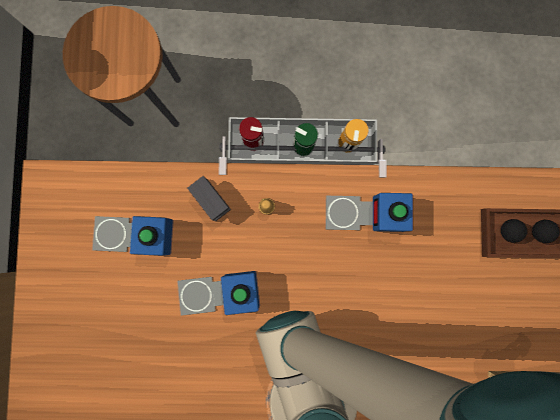

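The top view shows the maroon tin at (252,130), green at (305,135) and yellow at (355,132). Scanner pads are at (343,213), (197,296) and (111,234); the one farthest to the robot's right (-y, picture right) has its pad at (343,213) and block at (393,212). The look-alikes are the green and yellow tins and the scanners at (197,296) and (111,234). I choose the maroon tin and the scanner at (343,213), and check both in an enlarged crop.

```bash
cat > h.py <<'E'
import numpy as np, cv2
from station import arm, optics, order
def K(c):
    f=c["frame"].shape[0]/2/np.tan(np.radians(c["fovy"]/2)); return f
def px(c,p):
    q=np.asarray(c["camera_from_world"])@np.append(p,1); f=K(c)
    return np.array([c["cx"]+f*q[0]/-q[2], c["cy"]-f*q[1]/-q[2]])
def at(c,u,v,z):
    M=np.asarray(c["camera_from_world"]); f=K(c); R=M[:3,:3]; o=-R.T@M[:3,3]
    d=R.T@np.array([(u-c["cx"])/f,-(v-c["cy"])/f,-1]); return o+d*(z-o[2])/d[2]
E
python3 - <<'E'
from h import *
c=optics.camera("top"); f=c["frame"]
a=cv2.resize(f[105:175,220:390],None,fx=4.5,fy=4.5,interpolation=cv2.INTER_CUBIC)
b=cv2.resize(f[185:240,315:425],None,fx=4.5,fy=4.5,interpolation=cv2.INTER_CUBIC)
g=np.zeros((a.shape[0]+b.shape[0]+5,a.shape[1],3),np.uint8); g[:a.shape[0]]=a; g[a.shape[0]+5:,:b.shape[1]]=b
d=optics.camera("scene")["frame"][220:275,330:385]; d=cv2.resize(d,(247,247)); g[-247:,-247:]=d
cv2.imwrite("pics/crop1.png",g); print(g.shape,a.shape)
E
```

```text
(568, 765, 3) (315, 765, 3)
```

View pics/crop1.png

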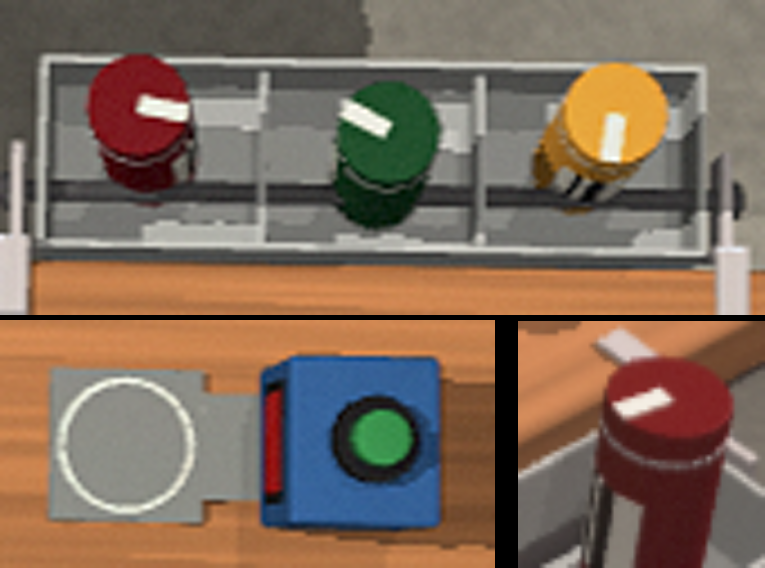

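The crop confirms the maroon tin. Its lid centre is at crop (139,104) and its stripe ends at (189,110), pointing right, which is -y. The scanner has its window on the right of the pad, and its circle centre is at crop (126,445).

```bash
python3 - <<'E'
from h import *
c=optics.camera("top"); s=optics.camera("scene")
def t(x,y,x0=220,y0=105): return x0+(x+.5)/4.5-.5, y0+(y+.5)/4.5-.5
P=lambda *a: print(a[0],np.round(a[1],4))
lid=at(c,*t(139,104),.07); P("lid top",lid); P("lid scene",at(s,363.2,236.9,.07))
e=at(c,*t(189,110),.07); P("stripe dir deg",[np.degrees(np.arctan2(*(e-lid)[[1,0]])),np.hypot(*(e-lid)[:2])])
pad=at(c,*t(126,125,315,185),.004);P("pad",pad)
hsv=cv2.cvtColor(c["frame"],cv2.COLOR_BGR2HSV)
# white-circle ellipse fit, button blob, lid stripe line
def blob(m,x0,x1,y0,y1):
    z=np.zeros_like(m);z[y0:y1,x0:x1]=m[y0:y1,x0:x1];v,u=np.nonzero(z);return u,v
u,v=blob((hsv[...,1]<60)&(hsv[...,2]>190),315,368,185,240)
el=cv2.fitEllipse(np.c_[u,v].astype(np.float32)); print(el); p=at(c,*el[0],.004);P("pad fit",p)
u,v=blob((abs(hsv[...,0].astype(int)-65)<15)&(hsv[...,1]>120)&(hsv[...,2]>90),380,425,190,235)
print(len(u),u.min(),u.max(),v.min(),v.max()); b=at(c,u.mean(),v.mean(),.085);P("button z.085",b)
d=(b-p);P("scanner dir/dist",[np.degrees(np.arctan2(d[1],d[0])),np.hypot(*d[:2])])
u,v=blob((hsv[...,1]<80)&(hsv[...,2]>150),248,264,120,136); q=np.array([at(c,a,b_,.07)[:2] for a,b_ in zip(u,v)])
m=q.mean(0);w=np.linalg.svd(q-m)[2][0];P("stripe",[len(u),*m,np.degrees(np.arctan2(w[1],w[0]))])
u,v=blob(((hsv[...,0]<8)|(hsv[...,0]>170))&(hsv[...,1]>130),236,266,115,150); print("maroon u",u.min(),u.max(),v.min())
# pad outline / block edges in top crop
for n,xy,z in(("pad TL",(50,47),.004),("pad BL",(50,203),.004),("block TL top",(290,36),.075),("block BL",(290,200),.075),("block TR",(440,36),.075),("block BR",(440,203),.075)): P(n,at(c,*t(*xy,315,185),z))
im=s["frame"][205:305,110:260]; cv2.imwrite("pics/sc.png",cv2.resize(im,None,fx=5,fy=5,interpolation=cv2.INTER_CUBIC))
E
```

```text
lid top [0.6613 0.1621 0.07  ]
lid scene [0.6626 0.1614 0.07  ]
stripe dir deg [-9.60927e+01  2.70000e-02]
pad [ 0.4647 -0.0707  0.004 ]
((342.60357666015625, 212.2963104248047), (28.675779342651367, 29.01999855041504), 125.49737548828125)
pad fit [ 0.465  -0.0707  0.004 ]
124 393 405 205 216
button z.085 [ 0.465  -0.1909  0.085 ]
scanner dir/dist [-89.9952   0.1202]
stripe [ 53.       0.6589   0.1479 -97.6736]
maroon u 240 262 117
pad TL [ 0.5082 -0.0277  0.004 ]
pad BL [ 0.4203 -0.0282  0.004 ]
block TL top [ 0.5079 -0.146   0.075 ]
block BL [ 0.4216 -0.1457  0.075 ]
block TR [ 0.5091 -0.225   0.075 ]
block BR [ 0.4212 -0.2241  0.075 ]
```

View pics/sc.png

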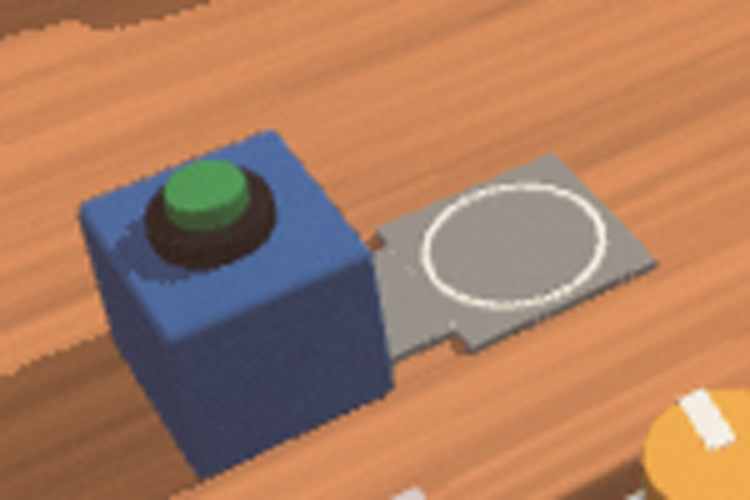

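```bash
cat >> h.py <<'E'
from scipy.spatial.transform import Rotation as Ro
def rel(x,y,z,yawdeg):
    s=arm.state(); R=Ro.from_euler("xyz",s["ee_rot"]); T=Ro.from_euler("xyz",[np.pi,0,np.radians(yawdeg)])
    d=R.inv().apply(np.array([x,y,z])-s["ee_pos"])/.25; w=(R.inv()*T).as_rotvec()/(2*np.pi)
    print("row",np.round(d,3),np.round(w,4),"t",round(s["t"],2),"pos",np.round(s["ee_pos"],4),"rot",np.round(np.degrees(s["ee_rot"]),2),"F",np.round(s["ft_force"],1),"w",round(s["grip_width"],4),"gf",round(s["grip_force"],1))
E
python3 -m inch '[[1,-0.64,0,0,0,-0.158],[1,-0.64,0,0,0,-0.158],[1,-0.64,0,0,0,-0.158],[1,-0.64,0,0,0,-0.158],[1,-0.64,0,0,0,-0.158],[1,-0.64,0,0,0,-0.158],[1,-0.64,0,0,0,-0.158],[1,-0.64,0,0,0,-0.158]]'
python3 - <<'E'
from h import *
rel(.662,.1617,.20,83)
s=optics.camera("scene"); c=optics.camera("top")
print(at(s,110+207.5/5-.5,205+182.5/5-.5,.085), at(s,212.4,253.8,.004))
for z in(.08,.085,.09,.095): print(z,at(s,151,241,z)[:2],at(c,399,210.5,z)[:2])
E
```

```text
t: 1.1
ee_pos: [0.4083, -0.2605, 0.1973]
ee_rot: [3.141, 0.0, 1.454]
ft_force: [-0.4, -0.4, 0.1]
grip_width: 0.0856
grip_force: 0.0
row [ 1.796  0.81  -0.012] [0.     0.0001 0.0008] t 1.1 pos [ 0.4083 -0.2605  0.1973] rot [1.7999e+02 3.0000e-02 8.3280e+01] F [-0.4 -0.4  0.1] w 0.0856 gf 0.0
[ 0.45019458 -0.18217143  0.085     ] [ 0.46599906 -0.07003857  0.004     ]
0.08 [ 0.4442015  -0.18059913] [ 0.46571482 -0.19149815]
0.085 [ 0.45019458 -0.18217143] [ 0.4653214 -0.1900544]
0.09 [ 0.45618765 -0.18374373] [ 0.46492798 -0.18861065]
0.095 [ 0.46218072 -0.18531603] [ 0.46453457 -0.18716691]
```

```bash
python3 -m inch '[[0.9,0.4,0,0,0,0],[0.9,0.4,0,0,0,0],[0.9,0.4,0,0,0,0],[0.9,0.4,0,0,0,0],[0.9,0.4,0,0,0,0],[0.9,0.4,0,0,0,0]]'
python3 -m inch '[[0.2,0.09,0,0,0,0],[0.4,0.18,0,0,0,0],[0.6,0.27,0,0,0,0],[0.75,0.34,0,0,0,0],[0.85,0.39,0,0,0,0],[0.896,0.41,0,0,0,0],[0.896,0.41,0,0,0,0],[0.896,0.41,0,0,0,0]]'
python3 - <<'E'
from h import *
rel(.662,.1617,.02,83)
for n in("top","scene"):
    c=optics.camera(n)
    if n=="top": g=cv2.resize(c["frame"][100:170,210:310],(700,490),interpolation=cv2.INTER_CUBIC); cv2.imwrite("pics/above.png",g)
E
```

```text
t: 1.8
ee_pos: [0.5366, -0.0471, 0.1968]
ee_rot: [3.14, -0.003, 1.452]
ft_force: [-0.4, -1.0, 0.2]
grip_width: 0.0856
grip_force: 0.0
t: 2.6
ee_pos: [0.662, 0.1573, 0.1967]
ee_rot: [-3.14, 0.002, 1.448]
ft_force: [-0.8, 0.2, 0.3]
grip_width: 0.0854
grip_force: 0.0
row [ 0.019 -0.001  0.707] [-0.0002  0.0003 -0.0001] t 2.6 pos [0.662  0.1573 0.1967] rot [-1.7992e+02  1.0000e-01  8.2980e+01] F [-0.8  0.2  0.3] w 0.0854 gf 0.0
```

```bash
python3 -m inch '[[0.017,0,0.12,0,0,0],[0.017,0,0.28,0,0,0],[0.017,0,0.42,0,0,0],[0.017,0,0.54,0,0,0],[0.017,0,0.64,0,0,0],[0.017,0,0.7,0,0,0],[0.017,0,0.715,0,0,0],[0.017,0,0.715,0,0,0]]'
python3 -m inch '[[0,0,0,0,0,0],[0,0,0,0,0,0],[0,0,0,0,0,0],[0,0,0,0,0,0],[0,0,0,0,0,0],[0,0,0,0,0,0],[0,0,0,0,0,0],[0,0,0,0,0,0]]' -1 50
python3 - <<'E'
from h import *
rel(.662,.1617,.27,83)
E
```

```text
t: 3.5
ee_pos: [0.6627, 0.1627, 0.0185]
ee_rot: [-3.141, 0.0, 1.449]
ft_force: [0.7, -0.0, -0.6]
grip_width: 0.0858
grip_force: 0.0
t: 4.3
ee_pos: [0.6639, 0.1641, 0.0204]
ee_rot: [3.139, -0.001, 1.451]
ft_force: [-1.7, 0.7, 5.4]
grip_width: 0.0538
grip_force: 52.1
row [-0.01  -0.004 -0.998] [ 0.0004 -0.0001  0.0003] t 4.3 pos [0.6639 0.1641 0.0204] rot [ 1.7985e+02 -3.0000e-02  8.3120e+01] F [-1.7  0.7  5.4] w 0.0538 gf 52.1
```

```bash
python3 -m inch '[[0,0,-0.03,0,0,0],[0,0,-0.1,0,0,0],[0,0,-0.2,0,0,0],[0,0,-0.32,0,0,0],[0,0,-0.45,0,0,0],[0,0,-0.58,0,0,0],[0,0,-0.7,0,0,0],[0,0,-0.8,0,0,0],[0,0,-0.87,0,0,0],[0,0,-0.9,0,0,0]]'
python3 - <<'E'
from h import *
rel(.465,-.0707,.25,90)
E
```

```text
t: 5.3
ee_pos: [0.6637, 0.164, 0.2457]
ee_rot: [3.138, -0.001, 1.451]
ft_force: [0.1, 0.1, -2.3]
grip_width: 0.054
grip_force: 53.4
row [-1.027 -0.677 -0.02 ] [ 0.0005 -0.0001 -0.0191] t 5.3 pos [0.6637 0.164  0.2457] rot [ 1.7981e+02 -4.0000e-02  8.3120e+01] F [ 0.1  0.1 -2.3] w 0.054 gf 53.4
```

```bash
python3 -m inch '[[-0.04,-0.027,0,0,0,-0.001],[-0.12,-0.08,0,0,0,-0.003],[-0.22,-0.147,0,0,0,-0.005],[-0.34,-0.227,0,0,0,-0.007],[-0.46,-0.307,0,0,0,-0.009],[-0.58,-0.387,0,0,0,-0.011],[-0.7,-0.467,0,0,0,-0.013],[-0.8,-0.533,0,0,0,-0.015],[-0.88,-0.587,0,0,0,-0.017],[-0.94,-0.627,0,0,0,-0.018],[-0.98,-0.653,0,0,0,-0.019],[-1,-0.667,0,0,0,-0.019]]'
python3 -m inch '[[-0.027,-0.01,0,0,0,0],[-0.027,-0.01,0,0,0,0],[-0.027,-0.01,0,0,0,0]]'
python3 - <<'E'
from h import *
rel(.465,-.0707,.12,90)
s=optics.camera("scene");c=optics.camera("top")
a=cv2.resize(s["frame"][130:300,110:270],(560,595),interpolation=cv2.INTER_CUBIC)
cv2.imwrite("pics/held.png",a)
E
```

```text
t: 6.5
ee_pos: [0.4658, -0.0649, 0.2424]
ee_rot: [-3.14, -0.0, 1.569]
ft_force: [0.4, 0.9, -2.2]
grip_width: 0.0539
grip_force: 53.4
t: 6.8
ee_pos: [0.4655, -0.0708, 0.2432]
ee_rot: [3.141, -0.0, 1.57]
ft_force: [-0.3, 0.1, -3.2]
grip_width: 0.0537
grip_force: 53.4
row [ 0.    -0.002  0.493] [ 0.     -0.0001 -0.0001] t 6.8 pos [ 0.4655 -0.0708  0.2432] rot [ 1.7999e+02 -2.0000e-02  8.9960e+01] F [-0.3  0.1 -3.2] w 0.0537 gf 53.4
```

View pics/held.png

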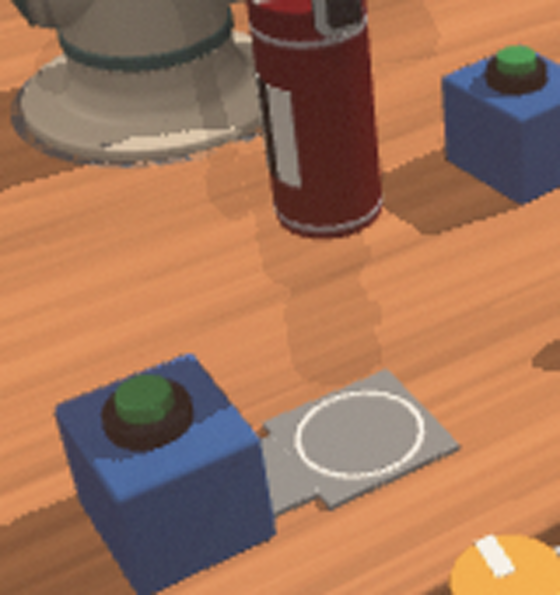

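```bash
python3 -m inch '[[0,0,0.03,0,0,0],[0,0,0.1,0,0,0],[0,0,0.2,0,0,0],[0,0,0.31,0,0,0],[0,0,0.41,0,0,0],[0,0,0.49,0,0,0],[0,0,0.55,0,0,0],[0,0,0.59,0,0,0],[0,0,0.61,0,0,0],[0,0,0.615,0,0,0],[0,0,0.615,0,0,0]]'
python3 - <<'E'
from h import *
rel(.465,-.0707,.0844,90)
E
python3 -m inch '[[0,0,0.005,0,0,0],[0,0,0.01,0,0,0],[0,0,0.014,0,0,0],[0,0,0.017,0,0,0],[0,0,0.017,0,0,0]]'
python3 - <<'E'
from h import *
rel(.465,-.0707,.0844,90)
E
```

```text
t: 8.0
ee_pos: [0.4655, -0.0712, 0.09]
ee_rot: [3.141, 0.0, 1.57]
ft_force: [0.2, -0.2, -2.1]
grip_width: 0.0539
grip_force: 53.5
row [ 0.002 -0.002  0.022] [ 0.0001  0.0001 -0.0001] t 8.0 pos [ 0.4655 -0.0712  0.09  ] rot [1.7995e+02 2.0000e-02 8.9950e+01] F [ 0.2 -0.2 -2.1] w 0.0539 gf 53.5
t: 8.5
ee_pos: [0.465, -0.0711, 0.0853]
ee_rot: [-3.142, 0.0, 1.57]
ft_force: [0.9, 0.7, -2.9]
grip_width: 0.0537
grip_force: 53.5
row [0.001 0.    0.004] [-0.      0.     -0.0001] t 8.5 pos [ 0.465  -0.0711  0.0853] rot [-180.      0.     89.95] F [ 0.9  0.7 -2.9] w 0.0537 gf 53.5
```

Still no contact, so I lower about 1.5 mm more.

```bash
python3 -m inch '[[0,0,0.003,0,0,0],[0,0,0.006,0,0,0],[0,0,0.006,0,0,0]]'
python3 - <<'E'
from h import *
rel(.465,-.0707,.0844,90)
E
python3 -m inch '[[0,0,0.003,0,0,0],[0,0,0.003,0,0,0]]'
```

```text
t: 8.8
ee_pos: [0.4652, -0.0712, 0.0845]
ee_rot: [3.141, 0.0, 1.57]
ft_force: [-1.7, -0.7, 4.2]
grip_width: 0.0541
grip_force: 54.1
row [ 0.002 -0.001  0.   ] [ 0.0001  0.0001 -0.0001] t 8.8 pos [ 0.4652 -0.0712  0.0845] rot [1.7997e+02 3.0000e-02 8.9960e+01] F [-1.7 -0.7  4.2] w 0.0541 gf 54.1
t: 9.0
ee_pos: [0.4652, -0.0713, 0.0844]
ee_rot: [3.141, 0.001, 1.57]
ft_force: [-2.3, 0.7, 8.8]
grip_width: 0.0539
grip_force: 54.7
```

```bash
python3 -m inch '[[0,0,0,0,0,0],[0,0,0,0,0,0],[0,0,0,0,0,0],[0,0,0,0,0,0],[0,0,0,0,0,0]]' 1
python3 -m inch '[[0,0,-0.04,0,0,0],[0,0,-0.12,0,0,0],[0,0,-0.22,0,0,0],[0,0,-0.32,0,0,0],[0,0,-0.39,0,0,0],[0,0,-0.42,0,0,0],[-0.12,0,-0.42,0,0,0],[-0.28,0,-0.42,0,0,0],[-0.46,0,-0.42,0,0,0],[-0.62,0,-0.42,0,0,0],[-0.7,0,-0.42,0,0,0],[-0.7,0,-0.42,0,0,0]]'
python3 - <<'E'
from h import *
rel(.465,-.1887,.12,90)
s=optics.camera("scene");c=optics.camera("top"); f=c["frame"]
a=cv2.resize(f[180:240,310:370],(540,540),interpolation=cv2.INTER_CUBIC)
b=cv2.resize(s["frame"][160:290,160:250],(374,540),interpolation=cv2.INTER_CUBIC)
cv2.imwrite("pics/placed.png",np.hstack([a,b])[:, :800])
for a_ in (-90,): print(px(c,[.465,-.0707,.134]),px(c,[.465,-.0987,.134]),px(c,[.465,-.0427,.134]))
E
```

```text
t: 9.5
ee_pos: [0.4651, -0.0711, 0.083]
ee_rot: [-3.142, -0.0, 1.57]
ft_force: [0.3, -0.4, -0.7]
grip_width: 0.0854
grip_force: 0.0
t: 10.7
ee_pos: [0.4647, -0.2488, 0.1875]
ee_rot: [-3.141, 0.001, 1.566]
ft_force: [0.6, 0.6, -0.1]
grip_width: 0.0855
grip_force: 0.0
row [0.241 0.    0.27 ] [-0.0001  0.0001 -0.0007] t 10.7 pos [ 0.4647 -0.2488  0.1875] rot [-1.7996e+02  3.0000e-02  8.9750e+01] F [ 0.6  0.6 -0.1] w 0.0855 gf 0.0
[351.62966665 208.20184679] [364.23336698 208.39127287] [339.02626612 208.01242521]
```

View pics/placed.png

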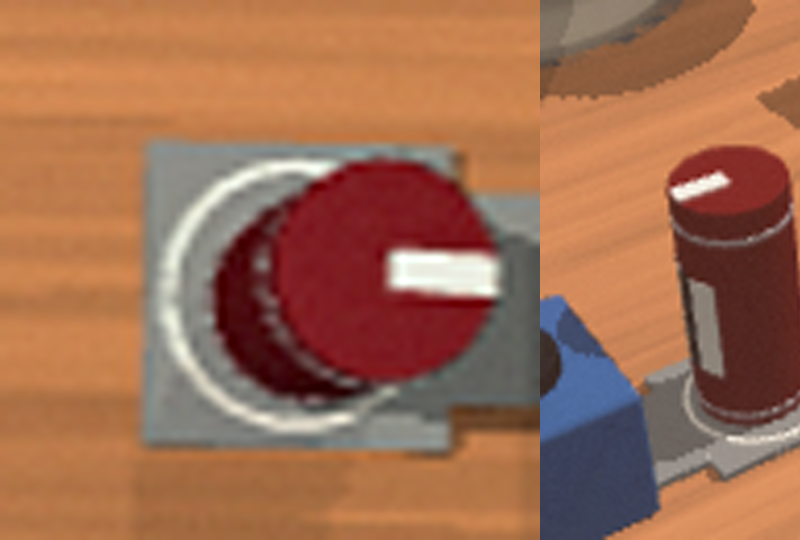

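The tin stands on the pad. In the enlarged crop its lid centre is at about (387,271) and the stripe runs right to (498,275). I measure its centring and yaw numerically.

```bash
python3 - <<'E'
from h import *
from scipy.optimize import least_squares
c=optics.camera("top"); s=optics.camera("scene")
def lid(c,x0,x1,y0,y1):
    f=cv2.resize(c["frame"][y0:y1,x0:x1],None,fx=8,fy=8,interpolation=cv2.INTER_CUBIC); h=cv2.cvtColor(f,cv2.COLOR_BGR2HSV)
    return f,h
def toworld(c,pts,x0,y0,z): return np.array([at(c,x0+(u+.5)/8-.5,y0+(v+.5)/8-.5,z)[:2] for u,v in pts])
for n,c,box in(("top",c,(325,372,190,230)),("scene",s,(180,220,180,200))):
    f,h=lid(c,*box)
    st=((h[...,1]<90)&(h[...,2]>140)).astype(np.uint8)
    if n=="top":
        k,l,stt,ce=cv2.connectedComponentsWithStats(st)
        for i in range(1,k):
            if stt[i,4]>1000: print("comp",stt[i],ce[i])
        red=((h[...,2]>88)&(h[...,1]>140)&((h[...,0]<6)|(h[...,0]>170))).astype(np.uint8)
        cn=max(cv2.findContours(red,0,2)[0],key=cv2.contourArea); cn=cv2.convexHull(cn)[:,0]
        w=toworld(c,cn,box[0],box[2],.134)
        r=least_squares(lambda p:np.hypot(*(w-p[:2]).T)-p[2],[.465,-.07,.028],loss="soft_l1",f_scale=.0005); print("lid",r.x, len(w))
        i=min((i for i in range(1,k) if stt[i,4]>1000),key=lambda i:abs(ce[i][0]-(366-325)*8+40)+abs(ce[i][1]-160))
        v,u=np.nonzero(l==i); q=toworld(c,np.c_[u,v][::5],box[0],box[2],.134); m=q.mean(0); d=np.linalg.svd(q-m)[2][0]; d*=np.sign(-d[1]); print("stripe",m,np.degrees(np.arctan2(d[1],d[0])),"radial",np.degrees(np.arctan2(*(m-r.x[:2])[::-1])))
print("block edge angles; pred scene lid",px(s,[.465,-.0707,.134]),px(s,[.465,-.0987,.134]))
def t(x,y): return 160+(x-540+.5)/4.155-.5,160+(y+.5)/4.155-.5
print("scene lid",at(s,*t(729,181),.134))
E
```

```text
comp [    5    44   278   270 17483] [ 80.16238632 147.22965166]
comp [ 302   92   74   40 1411] [335.97236003 105.84833451]
comp [ 224  141  101   44 3760] [274.75585106 162.04042553]
comp [ 207  291   68   29 1696] [238.79068396 306.27830189]
lid [ 0.46219807 -0.07079473  0.02809029] 35
stripe [ 0.46165521 -0.08702666] -93.2637235286863 radial -91.9154809115561
block edge angles; pred scene lid [205.91284991 202.88631654] [192.49844696 207.99379573]
scene lid [ 0.46496953 -0.07239261  0.134     ]
```

```bash
python3 - <<'E'
from h import *
c=optics.camera("top"); s=optics.camera("scene")
for n,c,(x0,x1,y0,y1) in(("top",c,(345,368,203,217)),("scene",s,(188,210,196,212))):
    f=cv2.resize(c["frame"][y0:y1,x0:x1],None,fx=16,fy=16,interpolation=cv2.INTER_CUBIC).astype(float)
    g=f[...,1]; 
    m=((g>110)&(f[...,2]>140)).astype(np.uint8); k,l,st,ce=cv2.connectedComponentsWithStats(m); i=1+np.argmax(st[1:,4]); print(n,st[i])
    cn=cv2.findContours((l==i).astype(np.uint8),0,1)[0][0][:,0]
    w=np.array([at(c,x0+(u+.5)/16-.5,y0+(v+.5)/16-.5,.134)[:2] for u,v in cn])*1000
    r=cv2.minAreaRect(w.astype(np.float32)); b=cv2.boxPoints(r); e=[b[1]-b[0],b[2]-b[1]]; d=max(e,key=np.linalg.norm); d=d*np.sign(-d[1]); print(np.round(r[0],1),np.round(r[1],1),np.degrees(np.arctan2(d[1],d[0])))
    # long edges fitted separately
    y,x=w[:,1],w[:,0]; mid=np.median(x); sel=(y>y.min()+5)&(y<y.max()-5)
    for sg in(x>r[0][0],x<r[0][0]):
        p=np.polyfit(y[sel&sg],x[sel&sg],1); print(" edge yaw",-90-np.degrees(np.arctan(p[0])))
    cv2.imwrite(f"pics/st_{n}.png",f.astype(np.uint8))
a=cv2.imread("pics/st_top.png");b=cv2.imread("pics/st_scene.png");h=max(a.shape[0],b.shape[0])
p=lambda q:cv2.copyMakeBorder(q,0,h-q.shape[0],0,0,0); cv2.imwrite("pics/st.png",np.hstack([p(a),p(b)]))
E
```

```text
top [  128    74   202    88 15182]
[461.6 -86.7] [28.  11.2] -92.083305
 edge yaw -91.94466732616354
 edge yaw -94.54831295337378
scene [    0     0   165   256 16151]
[449.4 -94.7] [19.9 51.7] -35.626278
 edge yaw -32.527105511487775
 edge yaw -55.52243133866274
```

View pics/st.png

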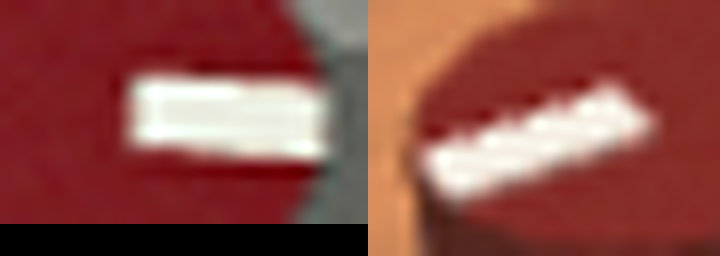

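```bash
python3 - <<'E'
from h import *
s=optics.camera("scene")
q=lambda u,v: at(s,188+(u+.5)/16-.5,196+(v+.5)/16-.5,.134)
for i,o in(((262,104),(71,177)),((240,87),(57,157)),((284,122),(85,197))):
    d=q(*o)-q(*i); print(np.degrees(np.arctan2(d[1],d[0])),np.hypot(*d[:2]),q(*i),q(*o))
rel(.465,-.0707,.1875,90)
E
```

```text
-89.71655397101537 0.02503043424260872 [ 0.46031192 -0.07244389  0.134     ] [ 0.46043575 -0.09747402  0.134     ]
-89.5237678928666 0.02407867918397442 [ 0.45568737 -0.07290133  0.134     ] [ 0.45588751 -0.09697918  0.134     ]
-90.30484356821847 0.025878536682969664 [ 0.46508497 -0.0720867   0.134     ] [ 0.46494729 -0.09796487  0.134     ]
row [0.697 0.001 0.003] [ 0.     -0.      0.0001] t 11.05 pos [ 0.4649 -0.2448  0.1882] rot [ 1.800e+02 -1.000e-02  9.004e+01] F [-0.1 -0.5  0.1] w 0.0853 gf 0.0
```

```bash
python3 - <<'E'
from h import *
out=[]
for n,(x0,x1,y0,y1) in(("top",(320,370,187,237)),("scene",(180,235,190,270))):
    c=optics.camera(n); k=10 if n=="top" else 6.25
    f=cv2.resize(c["frame"][y0:y1,x0:x1],None,fx=k,fy=k,interpolation=cv2.INTER_CUBIC)
    for z,col,r in((.134,(0,255,0),.028),(.004,(255,255,0),.028),(.004,(255,0,255),.038)):
        a=np.linspace(0,2*np.pi,120)
        p=np.array([px(c,[.465+r*np.cos(t),-.0707+r*np.sin(t),z]) for t in a])
        p=((p+.5-[x0,y0])*k-.5)
        cv2.polylines(f,[np.round(p).astype(int)],True,col,1)
    out.append(f[:500])
cv2.imwrite("pics/ov.png",np.hstack(out)[:, :800]); print([o.shape for o in out])
E
```

```text
[(500, 500, 3), (500, 344, 3)]
```

View pics/ov.png

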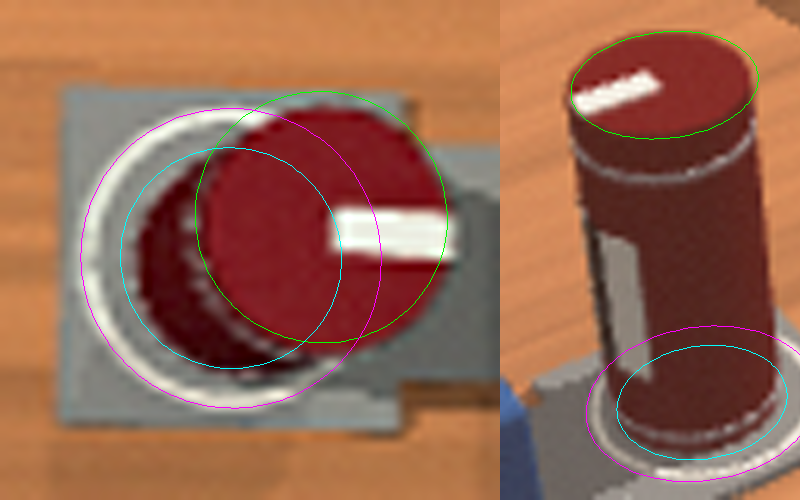

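The overlay shows the tin upright and square to within about 1°, but roughly 2 mm off in both -x and -y relative to the pad circle. There is plenty of time, so I regrip at the same pose and nudge it.

```bash
python3 -m inch '[[0.08,0,0,0,0,0],[0.22,0,0,0,0,0],[0.38,0,0,0,0,0],[0.53,0,0,0,0,0],[0.63,0,0,0,0,0],[0.68,0,0,0,0,0],[0.694,0.001,0,0,0,0],[0.694,0.001,0,0,0,0],[0.694,0.001,0,0,0,0]]'
python3 - <<'E'
from h import *
rel(.4652,-.0713,.0844,90)
E
```

```text
t: 12.05
ee_pos: [0.4656, -0.0736, 0.1881]
ee_rot: [3.141, 0.001, 1.569]
ft_force: [-0.1, 0.5, 0.1]
grip_width: 0.0852
grip_force: 0.0
row [ 0.009 -0.002  0.415] [ 0.      0.0001 -0.0003] t 12.05 pos [ 0.4656 -0.0736  0.1881] rot [1.7999e+02 5.0000e-02 8.9910e+01] F [-0.1  0.5  0.1] w 0.0852 gf 0.0
```

```bash
python3 -m inch '[[0.004,0,0.05,0,0,0],[0.004,0,0.14,0,0,0],[0.004,0,0.24,0,0,0],[0.004,0,0.32,0,0,0],[0.004,0,0.38,0,0,0],[0.004,0,0.405,0,0,0],[0.004,0,0.407,0,0,0],[0.004,0,0.407,0,0,0]]'
python3 -m inch '[[0,0,0,0,0,0],[0,0,0,0,0,0],[0,0,0,0,0,0],[0,0,0,0,0,0],[0,0,0,0,0,0],[0,0,0,0,0,0],[0,0,0,0,0,0]]' -1 50
python3 - <<'E'
from h import *
rel(.4675,-.0693,.0844,91)
E
```

```text
t: 12.85
ee_pos: [0.4659, -0.0723, 0.0868]
ee_rot: [3.141, 0.001, 1.569]
ft_force: [0.1, 0.6, 0.1]
grip_width: 0.0855
grip_force: 0.0
t: 13.55
ee_pos: [0.4657, -0.0718, 0.0876]
ee_rot: [3.14, 0.001, 1.57]
ft_force: [-2.5, -0.3, 5.4]
grip_width: 0.0539
grip_force: 51.4
row [0.01  0.007 0.013] [ 0.0002  0.0001 -0.0029] t 13.55 pos [ 0.4657 -0.0718  0.0876] rot [1.7992e+02 5.0000e-02 8.9970e+01] F [-2.5 -0.3  5.4] w 0.0539 gf 51.4
```

```bash
python3 -m inch '[[0,0,-0.008,0,0,0],[0,0,-0.018,0,0,0],[0,0,-0.02,0,0,0],[0.004,0.004,-0.02,0,0,-0.0015],[0.008,0.008,-0.02,0,0,-0.003],[0.008,0.008,-0.02,0,0,-0.003],[0.008,0.008,-0.013,0,0,-0.003],[0.008,0.008,-0.007,0,0,-0.003],[0.008,0.008,-0.003,0,0,-0.003],[0.008,0.008,0,0,0,-0.003],[0.008,0.008,0.001,0,0,-0.003],[0.008,0.008,0.001,0,0,-0.003]]'
python3 - <<'E'
from h import *
rel(.4675,-.0693,.0875,91)
E
```

```text
t: 14.75
ee_pos: [0.4673, -0.0699, 0.0876]
ee_rot: [3.141, 0.001, 1.589]
ft_force: [-3.3, 0.5, 9.2]
grip_width: 0.0537
grip_force: 54.1
row [0.002 0.001 0.001] [0.0001 0.0001 0.0001] t 14.75 pos [ 0.4673 -0.0699  0.0876] rot [1.7997e+02 5.0000e-02 9.1040e+01] F [-3.3  0.5  9.2] w 0.0537 gf 54.1
```

Seated with 9 N of contact force. I release, lift and move clear.

```bash
python3 -m inch '[[0,0,0,0,0,0],[0,0,0,0,0,0],[0,0,0,0,0,0],[0,0,0,0,0,0],[0,0,0,0,0,0]]' 1
python3 -m inch '[[0,0,-0.04,0,0,0],[0,0,-0.12,0,0,0],[0,0,-0.22,0,0,0],[0,0,-0.32,0,0,0],[0,0,-0.39,0,0,0],[0,0,-0.42,0,0,0],[-0.12,0,-0.42,0,0,0],[-0.28,0,-0.42,0,0,0],[-0.46,0,-0.42,0,0,0],[-0.62,0,-0.42,0,0,0],[-0.7,0,-0.42,0,0,0],[-0.7,0,-0.42,0,0,0]]'
python3 -m inch '[[0,0,0,0,0,0],[0,0,0,0,0,0],[0,0,0,0,0,0],[0,0,0,0,0,0],[0,0,0,0,0,0],[0,0,0,0,0,0]]' -1
python3 - <<'E'
from h import *
rel(.466,-.188,.12,90)
out=[]
for n,(x0,x1,y0,y1) in(("top",(320,370,187,237)),("scene",(180,235,190,270))):
    c=optics.camera(n); k=10 if n=="top" else 6.25
    f=cv2.resize(c["frame"][y0:y1,x0:x1],None,fx=k,fy=k,interpolation=cv2.INTER_CUBIC)
    for z,col,r in((.134,(0,255,0),.028),(.004,(255,255,0),.028),(.004,(255,0,255),.038)):
        a=np.linspace(0,2*np.pi,120)
        p=np.array([px(c,[.465+r*np.cos(t),-.0707+r*np.sin(t),z]) for t in a])
        cv2.polylines(f,[np.round((p+.5-[x0,y0])*k-.5).astype(int)],True,col,1)
    out.append(f[:500])
cv2.imwrite("pics/ov2.png",np.hstack(out)[:, :800])
E
```

```text
t: 15.25
ee_pos: [0.4674, -0.0696, 0.086]
ee_rot: [-3.142, 0.0, 1.589]
ft_force: [-0.2, 0.7, 0.4]
grip_width: 0.0854
grip_force: 0.0
t: 16.45
ee_pos: [0.4703, -0.2473, 0.1904]
ee_rot: [-3.141, 0.001, 1.585]
ft_force: [-0.4, 0.7, -0.1]
grip_width: 0.0858
grip_force: 0.0
t: 17.05
ee_pos: [0.4705, -0.2441, 0.1912]
ee_rot: [3.141, 0.0, 1.589]
ft_force: [1.1, 0.6, 0.2]
grip_width: 0.0001
grip_force: 0.0
row [ 0.225 -0.014  0.285] [0.    0.    0.003] t 17.05 pos [ 0.4705 -0.2441  0.1912] rot [1.7999e+02 1.0000e-02 9.1070e+01] F [1.1 0.6 0.2] w 0.0001 gf 0.0
```

View pics/ov2.png

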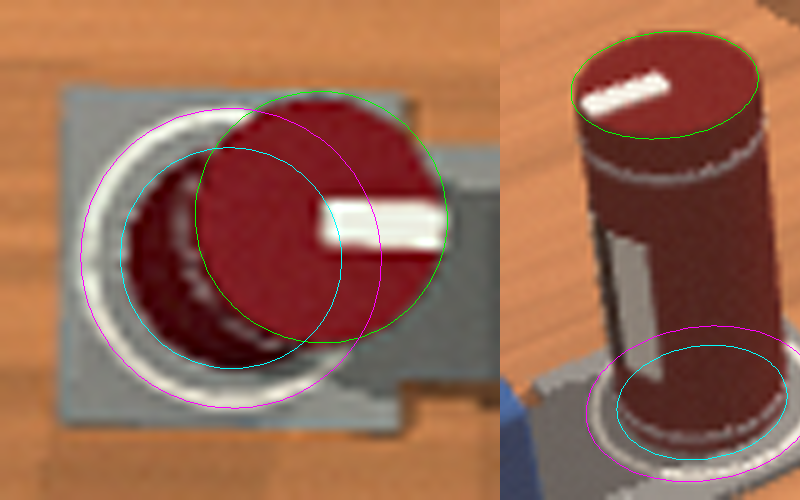

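The tin is now centred: the lid and base match the predicted outlines within about 1 mm and the stripe points at the window. The fingers are shut, so I move over the button.

```bash
python3 -m inch '[[0.04,-0.004,0.05,0,0,0],[0.1,-0.008,0.12,0,0,0],[0.16,-0.012,0.19,0,0,0],[0.2,-0.018,0.24,0,0,0],[0.224,-0.018,0.27,0,0,0],[0.224,-0.018,0.285,0,0,0],[0.224,-0.018,0.285,0,0,0],[0.224,-0.018,0.285,0,0,0]]'
python3 -m inch '[[0,0,0.02,0,0,0],[0,0,0.04,0,0,0],[0,0,0.06,0,0,0],[0,0,0.075,0,0,0],[0,0,0.08,0,0,0],[0,0,0.08,0,0,0]]'
python3 - <<'E'
from h import *
rel(.466,-.188,.09,90)
E
```

```text
t: 17.95
ee_pos: [0.4656, -0.1895, 0.1204]
ee_rot: [3.14, 0.001, 1.588]
ft_force: [-0.1, 0.1, 0.4]
grip_width: -0.0005
grip_force: 0.0
t: 18.55
ee_pos: [0.4648, -0.1885, 0.0995]
ee_rot: [-3.141, -0.0, 1.589]
ft_force: [-0.9, 0.7, -0.4]
grip_width: 0.0002
grip_force: 0.0
row [0.002 0.005 0.038] [-0.0001 -0.      0.0029] t 18.55 pos [ 0.4648 -0.1885  0.0995] rot [-1.7997e+02 -1.0000e-02  9.1030e+01] F [-0.9  0.7 -0.4] w 0.0002 gf 0.0
```

```bash
python3 -m inch '[[0,0,0.006,0,0,0],[0,0,0.012,0,0,0],[0,0,0.016,0,0,0],[0,0,0.016,0,0,0]]'
python3 -m inch '[[0,0,0.004,0,0,0],[0,0,0.008,0,0,0],[0,0,0.012,0,0,0],[0,0,0.012,0,0,0]]'
```

```text
t: 18.95
ee_pos: [0.4648, -0.1886, 0.0957]
ee_rot: [-3.141, -0.0, 1.589]
ft_force: [-0.4, -0.1, 0.3]
grip_width: 0.0002
grip_force: 0.0
t: 19.35
ee_pos: [0.4648, -0.1886, 0.0927]
ee_rot: [-3.141, -0.0, 1.589]
ft_force: [0.0, 0.1, 0.2]
grip_width: 0.0
grip_force: 0.0
```

```bash
python3 -m inch '[[0,0,0.004,0,0,0],[0,0,0.008,0,0,0],[0,0,0.012,0,0,0],[0,0,0.012,0,0,0]]'
python3 -m inch '[[0,0,0.004,0,0,0],[0,0,0.008,0,0,0],[0,0,0.012,0,0,0],[0,0,0.012,0,0,0]]'
```

```text
t: 19.75
ee_pos: [0.4648, -0.1886, 0.0897]
ee_rot: [-3.141, -0.0, 1.589]
ft_force: [-1.6, 0.2, 0.1]
grip_width: -0.0002
grip_force: 0.0
t: 20.15
ee_pos: [0.4648, -0.1886, 0.0867]
ee_rot: [-3.141, -0.0, 1.589]
ft_force: [-0.1, -0.3, -0.4]
grip_width: 0.0
grip_force: 0.0
```

```bash
for i in 1 2; do python3 -m inch '[[0,0,0.004,0,0,0],[0,0,0.008,0,0,0],[0,0,0.008,0,0,0]]' | grep -E 'ee_pos|ft'; done
```

```text
ee_pos: [0.4648, -0.1886, 0.0847]
ft_force: [-0.4, 0.4, -0.2]
ee_pos: [0.4649, -0.1886, 0.0827]
ft_force: [-0.7, 1.4, 1.3]
```

```bash
python3 -m inch '[[0,0,0.004,0,0,0],[0,0,0.008,0,0,0],[0,0,0.008,0,0,0]]' | grep -E 'ee_pos|ft';python3 - <<'E'
from h import *
f=[]
for n,(x0,x1,y0,y1) in(("top",(325,425,165,245)),("scene",(105,230,165,290))):
    c=optics.camera(n); f.append(cv2.resize(c["frame"][y0:y1,x0:x1],(400,400)))
cv2.imwrite("pics/btn.png",np.hstack(f)); rel(.465,-.1886,.08,91)
E
```

```text
ee_pos: [0.4648, -0.1886, 0.0807]
ft_force: [-1.1, -0.7, -0.2]
row [0.    0.    0.003] [-0.      0.      0.0001] t 21.15 pos [ 0.4649 -0.1886  0.0808] rot [-180.      0.     91.03] F [ 0.2 -1.  -0.1] w -0.0001 gf 0.0
```

View pics/btn.png

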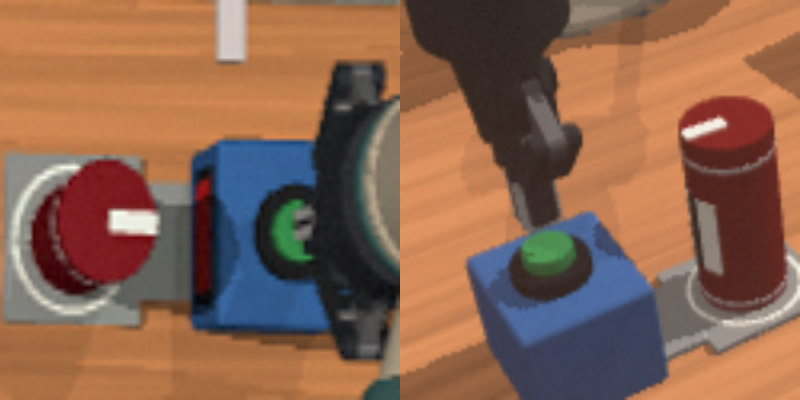

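```bash
python3 - <<'E'
from h import *
c=optics.camera("top"); s=optics.camera("scene")
print(px(s,[.4648,-.1886,.0808]),px(c,[.4648,-.1886,.0808]))
for z in(.08,.09,.1,.11): print(z,at(s,150.3,236,z)[:2],at(c,401.2,209.4,z)[:2])
f=[cv2.resize(c["frame"][190:230,380:420],(400,400),interpolation=cv2.INTER_CUBIC),cv2.resize(s["frame"][215:260,130:175],(400,400),interpolation=cv2.INTER_CUBIC)]
cv2.imwrite("pics/btn2.png",np.hstack(f))
E
```

```text
[151.20442048 248.33408984] [397.86680843 210.84472124]
0.08 [ 0.42967689 -0.17596883] [ 0.46838592 -0.19668972]
0.09 [ 0.44194707 -0.17920398] [ 0.4675719  -0.19374938]
0.1 [ 0.45421726 -0.18243913] [ 0.46675787 -0.19080904]
0.11 [ 0.46648745 -0.18567428] [ 0.46594384 -0.1878687 ]
```

View pics/btn2.png

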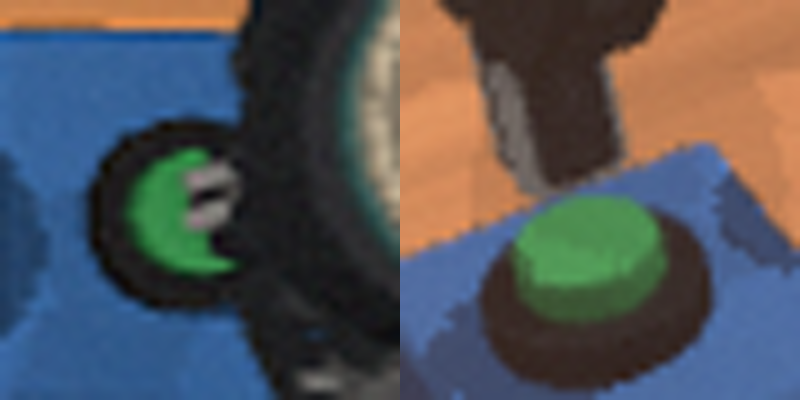

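The tip is still roughly 15 mm above the button top, and it is centred over it. I continue down in small steps, watching the force.

```bash
for i in 1 2; do python3 -m inch '[[0,0,0.008,0,0,0],[0,0,0.014,0,0,0],[0,0,0.016,0,0,0],[0,0,0.016,0,0,0]]' | grep -E 'ee_pos|ft'; done
```

```text
ee_pos: [0.4648, -0.1886, 0.0767]
ft_force: [-0.7, 0.0, 0.2]
ee_pos: [0.4649, -0.1886, 0.0727]
ft_force: [0.6, 0.1, 0.0]
```

```bash
python3 -m inch '[[0,0,0.004,0,0,0],[0,0,0.008,0,0,0],[0,0,0.008,0,0,0]]' | grep -E 'ee_pos|ft'
```

```text
ee_pos: [0.4648, -0.1886, 0.0707]
ft_force: [0.2, -0.3, -0.6]
```

```bash
python3 -m inch '[[0,0,0.004,0,0,0],[0,0,0.008,0,0,0],[0,0,0.008,0,0,0]]' | grep -E 'ee_pos|ft|^t'; python3 - <<'E'
from h import *
# compare button blob and fingertip in scene by numbers
s=optics.camera("scene"); h=cv2.cvtColor(s["frame"],cv2.COLOR_BGR2HSV)
m=(abs(h[...,0].astype(int)-65)<15)&(h[...,1]>100)&(h[...,2]>70)
sub=m[225:262,130:175]; v,u=np.nonzero(sub); print("green rows",v.min()+225,v.max()+225,"n",len(v))
for r in range(228,246): print(r,"".join("G" if m[r,x] else ("B" if 95<h[r,x,0]<125 and h[r,x,1]>100 else ("d" if h[r,x,2]<75 else ("g" if h[r,x,1]<70 else "."))) for x in range(135,170)))
E
```

```text
t: 22.65
ee_pos: [0.4648, -0.1886, 0.0687]
ft_force: [-0.4, -0.3, -1.0]
green rows 239 250 n 105
228 ......gggddddddddddg...............
229 .....gggggdddddddddg...............
230 ......ggggdddddddddg...............
231 ......ggggdddddddddg.......gg.g....
232 ......gggggdddddddddg....gBBBBB....
233 ......gggggdddddddddg.ggBBBBBBBB...
234 .......ggggdddddddddgg.BBBBBBBBBg..
235 .......ggggdddddddddggBBBBBBBBBB...
236 .......ggggdddddddddggBBBBBBBBBBBg.
237 .......gggggdddddddddgBBBBBBBBBBBBg
238 ........ggggddddddddd...BBBBBBBBBBB
239 ........ggggddddddgggGG.dgBBBBBBBBB
240 ....g.BBBggggdddggg.GGGGddd.BBBBBBB
241 ..gBBBBB.ggggggggGGGGGGG.dddBBB.BBB
242 gBBBBBBg.G.ggg..GGGGGGGG.ddddBBB.BB
243 BBBBBBgdGG....GGGGGGGGGG.dddd.BBBBB
244 BBBBB.ddGGGG.GGGGGGGGGGGGdddd.BBBBB
245 BBBBBdddGGGGGGGGGGGGGG.G.dddddBBBBB
```

```bash
for i in 1 2; do python3 -m inch '[[0,0,0.004,0,0,0],[0,0,0.008,0,0,0],[0,0,0.008,0,0,0]]' | grep -E 'ee_pos|ft|^t'; done
```

```text
t: 23.0
ee_pos: [0.4648, -0.1886, 0.0667]
ft_force: [-0.3, 0.2, -0.4]
t: 23.3
ee_pos: [0.4648, -0.1886, 0.0647]
ft_force: [-0.5, 0.3, 0.3]
```

```bash
for i in 1 2; do python3 -m inch '[[0,0,0.004,0,0,0],[0,0,0.008,0,0,0],[0,0,0.008,0,0,0]]' | grep -E 'ee_pos|ft|^t'; done
```

```text
t: 23.6
ee_pos: [0.465, -0.1887, 0.0629]
ft_force: [-0.2, 0.5, 1.3]
t: 23.9
ee_pos: [0.465, -0.1887, 0.0609]
ft_force: [-0.1, 0.3, 2.7]
```

Contact began at about 0.0635. I press on to the end of travel.

```bash
python3 -m inch '[[0,0,0.004,0,0,0],[0,0,0.008,0,0,0],[0,0,0.008,0,0,0]]' | grep -E 'ee_pos|ft'; for i in 1 2; do python3 -m inch '[[0,0,0.004,0,0,0],[0,0,0.004,0,0,0]]' | grep -E 'ee_pos|ft|^t'; done
```

```text
ee_pos: [0.465, -0.1887, 0.0589]
ft_force: [-0.7, 0.4, 3.3]
t: 24.4
ee_pos: [0.465, -0.1886, 0.0579]
ft_force: [-0.6, -0.3, 5.4]
t: 24.6
ee_pos: [0.465, -0.1887, 0.0569]
ft_force: [-1.1, 1.1, 5.1]
```

```bash
for i in 1 2; do python3 -m inch '[[0,0,0.003,0,0,0],[0,0,0.003,0,0,0]]' | grep -E 'ee_pos|ft|^t'; done
```

```text
t: 24.8
ee_pos: [0.465, -0.1887, 0.0568]
ft_force: [-1.2, 0.9, 8.4]
t: 25.0
ee_pos: [0.4651, -0.1887, 0.0567]
ft_force: [-3.1, 1.8, 13.2]
```

Position has stalled at 0.0567 while the force rose to 13 N, so the button is fully down. I retract.

```bash
python3 -m inch '[[0,0,0,0,0,0],[0,0,-0.02,0,0,0],[0,0,-0.06,0,0,0],[0,0,-0.14,0,0,0],[0,0,-0.24,0,0,0],[0,0,-0.34,0,0,0],[0,0,-0.42,0,0,0],[0,0,-0.46,0,0,0],[-0.08,0,-0.48,0,0,0],[-0.18,0,-0.48,0,0,0],[-0.22,0,-0.48,0,0,0],[-0.22,0,-0.48,0,0,0]]'
python3 - <<'E'
from h import *
a=cv2.imread("pics/ov2.png"); 
for n in("top","scene"):
    c=optics.camera(n); f=c["frame"]; o=cv2.imread(f"pics/{n}0.png")
    h=cv2.cvtColor(f,cv2.COLOR_BGR2HSV)
    if n=="top":
        st=((h[...,1]<90)&(h[...,2]>150))[200:220,345:368]; v,u=np.nonzero(st); print("stripe px",u.min()+345,u.max()+345,v.mean()+200)
        m=(abs(h[...,0].astype(int)-65)<15)&(h[...,1]>120)&(h[...,2]>90); v,u=np.nonzero(m[190:235,380:425]); print("green",len(u))
    d=np.abs(f.astype(int)-o).max(2)
    for nm,(x0,x1,y0,y1) in ({"anvil":(185,232,172,225),"guide":(255,280,192,220),"green":(285,325,118,160),"yellow":(338,375,115,155)} if n=="top" else {"anvil":(318,365,178,215),"guide":(280,302,200,230),"green":(288,325,250,320),"yellow":(236,275,280,355)}).items(): print(n,nm,"changed px",int((d[y0:y1,x0:x1]>50).sum()))
rel(.465,-.19,.1,90)
E
```

```text
t: 26.2
ee_pos: [0.4656, -0.2443, 0.1745]
ee_rot: [-3.14, -0.001, 1.587]
ft_force: [-0.5, 0.9, -0.1]
grip_width: 0.0002
grip_force: 0.0
stripe px 352 364 209.0
green 124
top anvil changed px 0
top guide changed px 0
top green changed px 16
top yellow changed px 0
scene anvil changed px 0
scene guide changed px 0
scene green changed px 18
scene yellow changed px 0
row [0.21  0.003 0.299] [-0.0002 -0.0003  0.0028] t 26.3 pos [ 0.4654 -0.2427  0.1746] rot [-1.7992e+02 -1.1000e-01  9.1000e+01] F [-0.1  0.8 -0.2] w 0.0001 gf 0.0
```

```bash
python3 -c "
from station import order; print(order.sign_off())"
```

```text
the job is handed in; nothing more can be done
None
```

The job is handed in at about 26 s: the maroon tin stands centred on the pad to about 1 mm, its patch about 1° from square to the window, the scan button was pressed fully down and released, and the anvil, guide and other tins look unmoved in the images.

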